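# Load the stainer carrier in reverse order

## Task

The slide stainer draws its grey reagent carrier in nose first, handle last, so the row of four bottles in the white bench rack must go into the carrier in reverse order. Begin with the bottle beside the white rack's wire loop and take them one at a time along the row: the first goes into the carrier's well farthest from its black handle, each next one into the next well, and the last into the well beside the handle. Each bottle stays upright and ends standing on the floor of its well; leave the other things on the counter where they lie.

Things in the scene. Friction and masses are not known exactly. Their poses are not given: they have to be found in the camera images.
- bench_rack: White bench rack, 62 x 226 x 22 mm (x, y, z) plus loop, fixed, full at the start. Four round wells 44 mm across in a row along its y: at y = +82.5, +27.5, -27.5, -82.5 mm, x = 0; well floors 6 mm, flat top 22 mm above the origin (centre of its underside, on the counter). A steel wire loop (35 mm out, 26 mm high) is at its +y end: the first bottle stands at y = +82.5 mm.
- carrier: Grey carrier with aluminium side runners, 76 x 226 x 22 mm plus ends, fixed, empty. Four round wells 44 mm across in a row along its y: at y = +82.5, +27.5, -27.5, -82.5 mm, x = 0; well floors 6 mm, flat top 22 mm above the origin (centre of its underside, on the counter). Black bow handle (52 mm out, 32 mm high) at its +y end, round nose (20 mm out) at -y: the farthest well is y = -82.5 mm.
- dropper_bottle: Brown glass dropper bottle, 85 mm tall: round body 31 mm across up to 55 mm, then a narrow cap (19 mm) and rubber teat. Stands in one of the white rack's wells. Origin: centre of its underside; z up along the bottle. About 60 g. 
- squeeze_bottle: White squeeze bottle, 78 mm tall: round body 35 mm across up to 65 mm, cap 21 mm across. Stands in one of the white rack's wells. Origin: centre of its underside; z up along the bottle. About 60 g. 
- amber_vial: Small brown bottle, 59 mm tall: round body 28 mm across up to 49 mm, cap 17 mm across. Stands in one of the white rack's wells. Origin: centre of its underside; z up along the bottle. About 60 g. 
- white_vial: Small white bottle, 55 mm tall: round body 27 mm across up to 45 mm, cap 16 mm across. Stands in one of the white rack's wells. Origin: centre of its underside; z up along the bottle. About 60 g. 
- slides_pack: Bystander: closed pale pack of glass slides, 32 x 80 x 27 mm, loose. Origin: centre of its underside.
- petri: Bystander: round petri dish, 90 mm across, 14 mm tall, loose. Origin: centre of its underside.
- syringe: Bystander: syringe lying down, 21 x 124 x 23 mm (long along its y), loose. Origin: centre of its underside.
Not all that is in view belongs to the job. Leave any blue or purple look-alike of the squeeze_bottle alone.

How it is judged:
By the outcome, as a careful person would: the job done as asked, in the order asked, and still so for the second after the job is handed in, with the robot touching nothing.
It also fails if it takes over 88 s, if anything falls off the work surface, if the arm or the gripper's body presses on something with over 40 N, if the wrist force passes 120 N, or if a joint passes its speed limit or range.

## Robot

A 6-joint arm with a two-finger parallel gripper is mounted at the origin on a cart in front of the work surface, level with it; the furniture and walls round the work are solid. World frame = base frame: x ahead of the robot, y to its left, z up, the work surface at z = 0. Lengths are in mm, angles in rad, forces in N, time in s.
With the tool pointing down it reaches from about 350 to 800 mm from the base axis. Payload 7.3 kg.
Tool frame: the origin (TCP) lies at the very end of the fingers, on their centre line; the grasp point (between the pads) lies 19 mm behind it (ctrl.grip_point_offset is the distance from the TCP to the grasp point, in mm); z points along the fingers, y is the line along which they close (so a half turn about z gives the same grasp; the last joint's range is limited). The gripper opens to 85 mm and grips with 20 to 120 N. Pads are 22 mm wide; open, the fingers measure 114 mm over their backs; the gripper's body (76 mm by 85 mm) begins 54 mm behind the grasp point. The pads swing forward as they close: fully open they stand 13 mm farther back than shut.
Start: joints at [1.02, 0.342, 1.524, -0, 1.275, -0.146], TCP at [206.751, 482.596, 231.322] pointing down, gripper open.
Joint ranges: [-2.53, 2.53], [-0.77, 2.02], [0.04, 2.7], [-1, 4.14], [0.28, 2.66], [-3.11, 3.11]. Speed limits (rad/s): [2.57, 2.57, 3.14, 3.14, 3.14, 3.14].

## Interface

Orientations are given as a unit quaternion [x, y, z, w].
In Python, from rig import ctrl, viewer, spotter gives the robot as it stands.
- The arm moves only by the shell command python3 -m crank 'ROWS' [FORCE]. ROWS is JSON, a list that holds one entry, the list of rows, each a list of 7 numbers: the turn, a rotation vector about the tool's x, y, z in rad, then the shift along the tool's x, y, z in mm, then the closure, from -1 (fully open) to 1 (shut), so that 0 is half open. A call has 1 to 8 rows; each row is the pose to reach, as a shift and turn from the pose commanded when the call began, along the tool's axes at that moment; what a row does not reach only later rows make up. A row lasts 1/10 s, in which the tool goes at most 50 mm and 8.59 degrees, less where a joint would pass 70% of its speed; a pose out of reach is approached as far as the arm can. A call with a gripper value outside its range is refused whole. The fingers move at their own pace and stop on an object; FORCE is the grip in N (left out, the last holds). Time passes only in rows, so rows that repeat a pose let the fingers close. It gives the time, the measured TCP pose, the force, the opening and the grip force at its end, in the units of the state.
- ctrl.state(): the state, without advancing time (a new reading comes with each control period).
- viewer.snapshot(name): name is "scene" or "side" or "wrist"; returns the picture (384x512x3 uint8, red, green, blue); there is no depth.
- viewer.camera_model(name): a dict with "intrinsics" (3x3 intrinsics, pixels), "rvec" (rotation vector, rad) and "tvec" (3), from world to camera coordinates, as OpenCV has them; the wrist camera has in their place "tool_from_camera" (4x4, takes a point from camera to tool coordinates, whose origin is the TCP and whose axes are the flange's). Camera axes: x right, y down, z forward; pixel columns grow to the right and rows downward; lengths in mm; the calibration is good to about 2 mm. The wrist camera is an equidistant fisheye: a pixel r from the principal point sees the ray r / f radians off the axis. A picture is of the moment at which its call begins: read the wrist's pose just before it. camera_model takes no time and is no camera call.
- ctrl.job_done(): hands the job in; it is judged then, once.
Trained networks look in the newest picture that a camera, given by its name, has taken for a name from the list of things; names that differ only in an ending like _2 or _b are one class to them, and where a whole thing is asked for, a point or a joint stands for the part that bears it (a point fixed in the world has none). Each returns a list of dicts, best first, with "p" (0 to 1); they miss things now and then, are a little off and sometimes report something else, mostly with a low value. They report only what shows in the picture. A call takes as long as a camera call. They do not tell look-alikes from the thing itself.
- spotter.outline_of(target, camera): "mask" (384x512 bool, what is visible of it) and "extent" ([left, top, right, bottom] in pixels, round what is visible of it).
The state is a dict: "t": time; "joint_pos": joint angles; "qvel": joint speeds; "effort": joint torques, N m; "tool_pos": TCP position; "orientation": TCP orientation; "force": force on the tool from outside, world axes, zero at the start; "wrist_torque": the same for the moment, N m; "width": opening from 0.0 (shut) to 1.0 (fully open); "grasp_force": force on a finger pad.
Only numpy, scipy, OpenCV 4.12 (cv2) and the standard library are available. Lean on these libraries where they do the work, as an engineer would, in place of code of your own. Each camera call takes 0.05 s, during which the arm holds its last target. There are 200 camera calls.

## Working session

There is one attempt and no reset: what is moved stays moved. The work goes in short steps, Python scripts to look and compute and a shell command to move; the robot and the scene stay as the last step left them, time stands still between calls to the robot, and variables do not carry over. Pictures are saved under pics/ and viewed, at most 15 in all, crops included, and the job is handed in when it is done.

```bash
mkdir -p pics; ls; python3 - <<'E'
from rig import ctrl, viewer, spotter
import cv2,numpy as np
s=ctrl.state();print({k:np.round(v,3) for k,v in s.items()})
ims=[]
for n in ["scene","side","wrist"]:
    im=viewer.snapshot(n);cv2.imwrite(f"pics/{n}0.png",im[:,:,::-1]);ims.append(im)
    print(n,{k:np.round(v,3).tolist() for k,v in viewer.camera_model(n).items()})
cv2.imwrite("pics/a.png",cv2.resize(ims[0],(800,600))[:,:,::-1])
cv2.imwrite("pics/b.png",cv2.resize(ims[1],(800,600))[:,:,::-1])
E
```

```text
pics
{'t': np.float64(0.0), 'joint_pos': array([ 1.02 ,  0.343,  1.525,  0.   ,  1.275, -0.146]), 'qvel': array([-0.001,  0.002,  0.   , -0.001, -0.001, -0.001]), 'effort': array([-1.0000e-03, -4.3367e+01, -2.4601e+01, -0.0000e+00,  8.0000e-03,
        0.0000e+00]), 'tool_pos': array([206.524, 482.228, 230.612]), 'orientation': array([ 0.201,  0.98 , -0.001, -0.   ]), 'force': array([ 0.484, -0.022,  0.161]), 'wrist_torque': array([-0.011,  0.035, -0.022]), 'grasp_force': np.float64(0.0), 'width': np.float64(0.995)}
scene {'intrinsics': [[428.262, 0.0, 252.92], [0.0, 428.262, 190.802], [0.0, 0.0, 1.0]], 'rvec': [2.089, -1.002, 0.494], 'tvec': [-382.749, 285.721, 714.874]}
side {'intrinsics': [[373.161, 0.0, 254.087], [0.0, 373.161, 193.218], [0.0, 0.0, 1.0]], 'rvec': [0.436, -2.502, 1.574], 'tvec': [511.355, 145.587, 715.025]}
wrist {'intrinsics': [[297.319, 0.0, 258.09], [0.0, 297.319, 193.601], [0.0, 0.0, 1.0]], 'tool_from_camera': [[0.001, -0.956, -0.293, 75.531], [1.0, 0.001, -0.001, -1.192], [0.001, -0.293, 0.956, -141.323], [0.0, 0.0, 0.0, 1.0]]}
```

View pics/a.png

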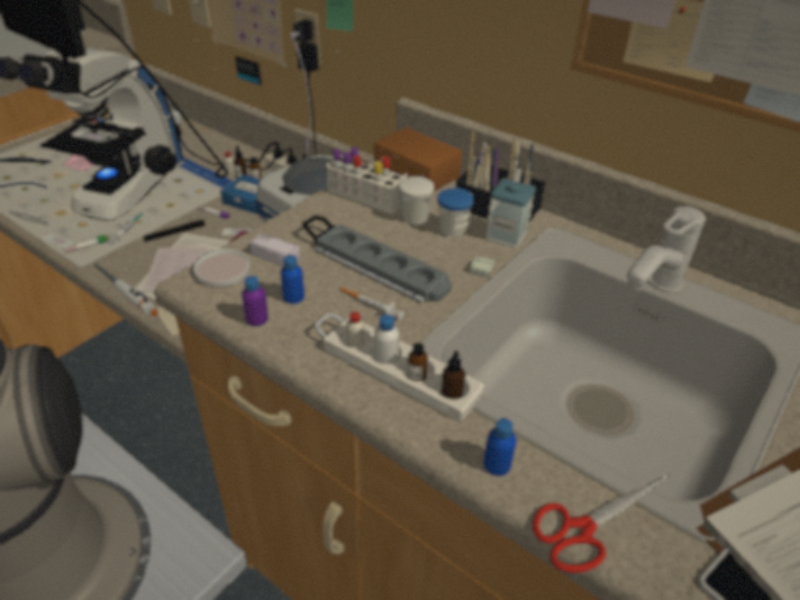

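View pics/b.png

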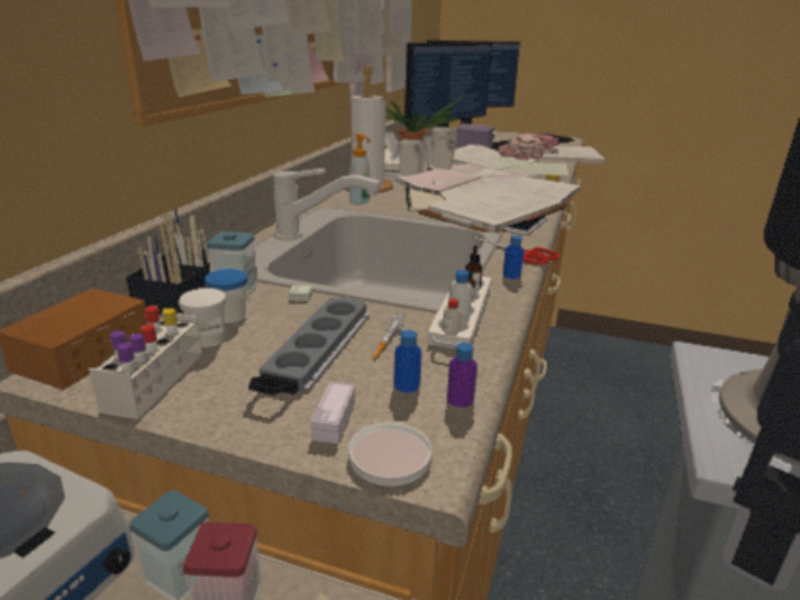

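View pics/wrist0.png

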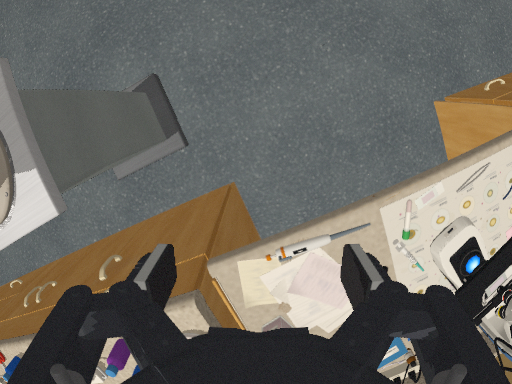

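The row from the wire loop in the scene view is white_vial (355,328), squeeze_bottle (386,338), amber_vial (418,362), dropper (454,377). The carrier runs from its handle at (318,228) to its nose at (445,290). The look-alikes are blue at (292,280), (499,447) and purple at (255,302). They stand outside the rack, so I leave them alone.

```bash
cat > meas.py <<'E'
from rig import ctrl, viewer, spotter
import cv2,numpy as np
from scipy.optimize import minimize
C={n:{k:np.array(v,float) for k,v in viewer.camera_model(n).items()} for n in("scene","side")}
def proj(n,P):
    c=C[n];return cv2.projectPoints(np.asarray(P,float),c["rvec"],c["tvec"],c["intrinsics"],None)[0][:,0]
def box(x0,x1,y0,y1,z0,z1): return [[x,y,z] for x in(x0,x1) for y in(y0,y1) for z in(z0,z1)]
def cyl(x,y,r,z0,z1): return [[x+r*np.cos(a),y+r*np.sin(a),z] for a in np.linspace(0,6.28,20) for z in(z0,z1)]
def render(n,parts,p):
    m=np.zeros((384,512),np.uint8);c,s=np.cos(p[2]),np.sin(p[2])
    for q in parts:
        q=np.array(q,float);w=q.copy();w[:,0]=p[0]+c*q[:,0]-s*q[:,1];w[:,1]=p[1]+s*q[:,0]+c*q[:,1]
        cv2.fillConvexPoly(m,np.round(cv2.convexHull(proj(n,w).astype(np.float32))*16).astype(np.int32),1,shift=4,lineType=8)
    return m
def ground(n,uv,z=0):
    c=C[n];R=cv2.Rodrigues(c["rvec"])[0];o=-R.T@c["tvec"].ravel()
    d=R.T@np.linalg.inv(c["intrinsics"])@[uv[0],uv[1],1];return o+d*(z-o[2])/d[2]
def fit(parts,masks,p0):
    def cost(p):
        t=0
        for n,m in masks.items():
            r=cv2.GaussianBlur(render(n,parts,p).astype(np.float32),(0,0),1.2);g=cv2.GaussianBlur(m.astype(np.float32),(0,0),1.2)
            t+=np.abs(r-g).sum()/m.sum()
        return t
    b=None
    for dy in(-.15,0,.15):
        q=np.array(p0)+[0,0,dy]
        for _ in range(2):
            o=minimize(cost,q,method="Nelder-Mead",options=dict(initial_simplex=q+np.array([[0,0,0],[15,0,0],[0,15,0],[0,0,.1]])));q=o.x
        if b is None or o.fun<b.fun:b=o
    return b
E
cat > m1.py <<'E'
from meas import *
out={}
for n in("scene","side"):
    viewer.snapshot(n)
    for t in("bench_rack","carrier","white_vial","squeeze_bottle","amber_vial","dropper_bottle","slides_pack","petri","syringe"):
        L=spotter.outline_of(t,n)
        print(n,t,[(round(d["p"],2),np.round(d["extent"]).astype(int).tolist()) for d in L[:4]])
        for i,d in enumerate(L[:4]): out[f"{n}|{t}|{i}"]=d["mask"]
np.savez("masks.npz",**out)
print("rack ends px->z22", ground("scene",(325*.64,335*.64),22),ground("scene",(475*.64,395*.64),22))
print("carrier", ground("scene",(325*.64,240*.64),22),ground("scene",(440*.64,288*.64),22))
for nm,uv in dict(blue1=(292,298),purple=(256,322),blue2=(499,470),slides=(275,250),petri=(222,270),syr=(375,300)).items(): print(nm,ground("scene",np.array(uv)*.64).round())
E
python3 m1.py
```

```text
scene bench_rack [(0.79, [201, 199, 311, 271])]
scene carrier [(0.57, [194, 140, 290, 193])]
scene white_vial [(0.6, [221, 202, 235, 222]), (0.36, [216, 184, 258, 202])]
scene squeeze_bottle [(0.91, [239, 200, 256, 232]), (0.83, [305, 262, 327, 304]), (0.79, [155, 176, 171, 210]), (0.59, [179, 162, 195, 194])]
scene amber_vial [(0.72, [258, 224, 271, 244])]
scene dropper_bottle [(0.8, [280, 220, 296, 255]), (0.62, [257, 222, 269, 245])]
scene slides_pack [(0.73, [161, 149, 192, 168])]
scene petri [(0.92, [120, 158, 159, 184])]
scene syringe [(0.5, [216, 183, 258, 203])]
side bench_rack [(0.67, [274, 174, 315, 223]), (0.55, [220, 273, 275, 311])]
side carrier [(0.95, [159, 191, 235, 255])]
side white_vial [(0.79, [280, 188, 293, 213])]
side squeeze_bottle [(0.89, [253, 213, 271, 251]), (0.75, [290, 171, 305, 202]), (0.71, [320, 149, 336, 179])]
side amber_vial [(0.52, [298, 171, 303, 191])]
side dropper_bottle [(0.72, [295, 155, 308, 186]), (0.35, [222, 270, 277, 310])]
side slides_pack [(0.97, [199, 245, 228, 282])]
side petri [(0.86, [225, 270, 276, 312])]
side syringe [(0.61, [239, 201, 260, 231])]
rack ends px->z22 [443.15154273  -8.49191599  22.        ] [ 483.73738739 -240.09040192   22.        ]
carrier [618.51524999 154.00877242  22.        ] [637.9024079  -74.33124008  22.        ]
blue1 [490. 107.   0.]
purple [414. 109.   0.]
blue2 [ 417. -321.    0.]
slides [563. 222.   0.]
petri [467. 248.   0.]
syr [570.   3.   0.]
```

```bash
cat > m2.py <<'E'
from meas import *
Z=np.load("masks.npz");K=np.ones((5,5),np.uint8)
op=lambda m:cv2.morphologyEx(m.astype(np.uint8),cv2.MORPH_OPEN,K)
def U(n,names):
    m=np.zeros((384,512),bool)
    for k in names: m|=Z[f"{n}|{k}"]
    return op(cv2.morphologyEx(m.astype(np.uint8),cv2.MORPH_CLOSE,K[:3,:3]))
b=["bench_rack|0","white_vial|0","amber_vial|0","dropper_bottle|0"]
R={"scene":U("scene",b+["squeeze_bottle|0"]),"side":U("side",b+["squeeze_bottle|1"])}
Cm={n:U(n,["carrier|0"]) for n in("scene","side")}
rack=[box(-31,31,-113,113,0,22)]
for y,r,h,rc,H in((82.5,13.5,45,8,55),(27.5,17.5,65,10.5,78),(-27.5,14,49,8.5,59),(-82.5,15.5,55,9.5,70)):
    rack+=[cyl(0,y,r,6,6+h),cyl(0,y,rc,6+h,6+H)]
car=[box(-38,38,-113,113,0,22),[p for p in cyl(0,-113,20,0,22)]]
for nm,parts,M,p0 in(("rack",rack,R,[463,-124,.17]),("carrier",car,Cm,[628,40,.08])):
    o=fit(parts,M,p0);p=o.x;print(nm,p.round(3),o.fun)
    for n in M:
        print("  only",n,fit(parts,{n:M[n]},p).x.round(3))
    c,s=np.cos(p[2]),np.sin(p[2])
    print([ (round(p[0]-s*y,1),round(p[1]+c*y,1)) for y in(82.5,27.5,-27.5,-82.5)])
    for n in M:
        im=cv2.imread(f"pics/{n}0.png");r=render(n,parts,p)
        cs,_=cv2.findContours(r,cv2.RETR_EXTERNAL,cv2.CHAIN_APPROX_NONE);cv2.drawContours(im,cs,-1,(0,255,0),1)
        y,x=np.where(r);cr=im[y.min()-15:y.max()+15,x.min()-25:x.max()+15];cv2.imwrite(f"pics/ov_{nm}_{n}.png",cv2.resize(cr,(400,300),interpolation=cv2.INTER_CUBIC))
t=[cv2.imread(f"pics/ov_{a}_{n}.png") for a in("rack","carrier") for n in("scene","side")]
cv2.imwrite("pics/ov.png",np.vstack([np.hstack(t[:2]),np.hstack(t[2:])]))
E
python3 m2.py
```

```text
rack [ 4.71082e+02 -1.23359e+02  5.40000e-02] 0.1641629910398094
  only scene [ 4.73286e+02 -1.23113e+02  4.50000e-02]
  only side [ 4.70992e+02 -1.26854e+02  5.80000e-02]
[(np.float64(466.7), np.float64(-41.0)), (np.float64(469.6), np.float64(-95.9)), (np.float64(472.6), np.float64(-150.8)), (np.float64(475.5), np.float64(-205.7))]
carrier [6.43009e+02 6.19460e+01 3.50000e-02] 0.36648904087244516
  only scene [6.49376e+02 6.16470e+01 1.20000e-02]
  only side [6.42224e+02 6.48200e+01 2.80000e-02]
[(np.float64(640.2), np.float64(144.4)), (np.float64(642.1), np.float64(89.4)), (np.float64(644.0), np.float64(34.5)), (np.float64(645.9), np.float64(-20.5))]
```

View pics/ov.png

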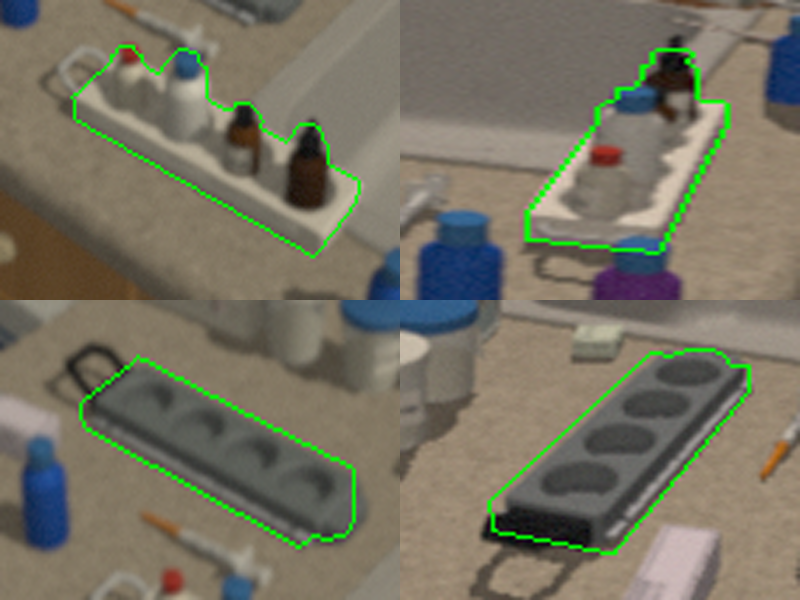

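Rack fit overlays tightly in both views (rack at ~(471,-123), yaw 0.05). The carrier outline is rough, at ~(642,62), so I'll refine it from the wrist camera.

```bash
cat > go.py <<'E'
# usage: go.py x y z yaw(direction of tool y, rad)  -> row from present pose
import sys,numpy as np
from scipy.spatial.transform import Rotation as Ro
from rig import ctrl
def row(x,y,z,yaw,s=None):
    s=s or ctrl.state();R=Ro.from_quat(s["orientation"])
    yv=np.array([np.cos(yaw),np.sin(yaw),0]);zv=np.array([0,0,-1.]);T=Ro.from_matrix(np.c_[np.cross(yv,zv),yv,zv])
    return np.r_[(R.inv()*T).as_rotvec().round(3),R.inv().apply(np.array([x,y,z])-s["tool_pos"]).round(1)]
if __name__=="__main__":
    a=[float(v) for v in sys.argv[1:]];s=ctrl.state()
    print(s["t"].round(2),s["tool_pos"].round(1),"f",np.round(s["force"],1),"w",s["width"].round(3),"g",s["grasp_force"].round(1));print(row(*a).tolist())
E
python3 go.py 467 -81 230 0.054
```

```text
Traceback (most recent call last):
  File "go.py", line 11, in <module>
    print(s["t"].round(2),s["tool_pos"].round(1),"f",np.round(s["force"],1),"w",s["width"].round(3),"g",s["grasp_force"].round(1));print(row(*a).tolist())
          ^^^^^^^^^^^^
AttributeError: 'float' object has no attribute 'round'
```

```bash
sed -i 's/s\["t"\].round(2)/round(float(s["t"]),2)/; s/s\["width"\].round(3)/round(float(s["width"]),3)/; s/s\["grasp_force"\].round(1)/round(float(s["grasp_force"]),1)/' go.py; python3 go.py 467 -81 230 0.054
```

```text
1.15 [206.8 482.6 231.3] f [0.5 0.9 0.3] w 1.004 g 0.0
[0.0, -0.0, 1.112, -461.2, -415.6, 1.3]
```

```bash
python3 -m crank '[[[0,0,1.112,-461,-415.5,1,-1],[0,0,1.112,-461,-415.5,1,-1],[0,0,1.112,-461,-415.5,1,-1],[0,0,1.112,-461,-415.5,1,-1],[0,0,1.112,-461,-415.5,1,-1],[0,0,1.112,-461,-415.5,1,-1],[0,0,1.112,-461,-415.5,1,-1],[0,0,1.112,-461,-415.5,1,-1]]]' 40; python3 go.py 467 -81 230 0.054
```

```text
t: 1.95
tool_pos: [374.9, 117.5, 231.0]
orientation: [0.69, 0.724, 0.001, 0.0]
force: [0.8, 0.4, -0.5]
width: 1.002
grasp_force: 0.0
1.95 [374.9 117.5 231. ] f [ 0.8  0.4 -0.5] w 1.002 g 0.0
[0.001, -0.0, -0.005, -202.8, 82.2, 1.1]
```

```bash
python3 -m crank '[[[0,0,-0.005,-190,77,1,-1],[0,0,-0.005,-190,77,1,-1],[0,0,-0.005,-190,77,1,-1],[0,0,-0.005,-190,77,1,-1],[0,0,-0.005,-190,77,1,-1],[0,0,-0.005,-190,77,1,-1],[0,0,-0.005,-190,77,1,-1]]]' >/dev/null; python3 go.py 467 -41 230 0.054
python3 - <<'E'
from rig import viewer
import cv2
cv2.imwrite("pics/w1.png",viewer.snapshot("wrist")[:,:,::-1])
E
```

```text
2.65 [461.  -65.3 229.5] f [-0.4  0.6  0.9] w 0.999 g 0.0
[-0.001, -0.001, 0.005, 23.9, 7.4, -0.5]
```

View pics/w1.png

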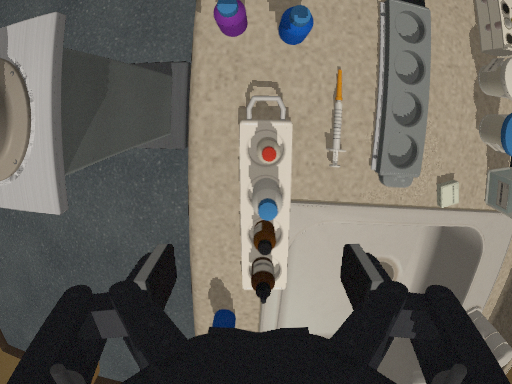

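The wrist view shows the white vial cap at (269,154), squeeze cap (268,209), amber (263,245) and dropper (263,292). The carrier wells are at (408,25), (410,68), (406,108) and (402,149). I'll take an enlarged crop for precise pixels and compute positions.

```bash
cat > wr.py <<'E'
import numpy as np,json
from scipy.spatial.transform import Rotation as Ro
from rig import ctrl,viewer
m=viewer.camera_model("wrist");K=np.array(m["intrinsics"]);T=np.array(m["tool_from_camera"])
def world(s,uv,z):
    d=np.array([uv[0]-K[0,2],uv[1]-K[1,2]])/K[0,0];r=np.hypot(*d)
    v=np.r_[np.sin(r)*d/max(r,1e-9),np.cos(r)];R=Ro.from_quat(s["orientation"]).as_matrix()
    o=R@T[:3,3]+s["tool_pos"];v=R@T[:3,:3]@v;return (o+v*(z-o[2])/v[2]).round(1)
def pix(s,P):
    R=Ro.from_quat(s["orientation"]).as_matrix();p=T[:3,:3].T@(R.T@(np.asarray(P,float)-s["tool_pos"])-T[:3,3])
    r=np.hypot(p[0],p[1]);a=np.arctan2(r,p[2]);return K[:2,2]+K[0,0]*a*p[:2]/r
E
python3 - <<'E'
from wr import *
import cv2
s=ctrl.state()
for n,uv,z in(("wv",(269,154),61),("sq",(268,209),84),("am",(263,245),65),("dr",(263,292),91),("c+82",(408,25),22),("c+27",(410,68),22),("c-27",(406,108),22),("c-82",(402,149),22),
 ("rackTL",(239,121),22),("rackTR",(292,122),22)): print(n,world(s,uv,z))
im=cv2.imread("pics/w1.png")
for p,col in(((471.1,-123.4,.054),(0,255,0)),):
    for y in(82.5,27.5,-27.5,-82.5):
        c=np.array([p[0]-np.sin(p[2])*y,p[1]+np.cos(p[2])*y,22])
        pts=[pix(s,c+22*np.array([np.cos(a),np.sin(a),0])) for a in np.linspace(0,6.28,40)]
        cv2.polylines(im,[np.round(np.array(pts)*16).astype(np.int32)],True,col,1,shift=4)
a=cv2.resize(im[0:190,370:450],(337,600*190//190),interpolation=cv2.INTER_CUBIC)  # scale x4.21,y3.158
a=cv2.resize(im[0:190,365:445],(252,600),interpolation=cv2.INTER_CUBIC)
b=cv2.resize(im[90:300,220:310],(257,600),interpolation=cv2.INTER_CUBIC)
cv2.imwrite("pics/w1c.png",np.hstack([a,b]))
E
```

```text
wv [469.8 -42.1  61. ]
sq [471.7 -95.2  84. ]
am [ 470.3 -146.6   65. ]
dr [ 473.2 -194.4   91. ]
c+82 [636.4 134.9  22. ]
c+27 [641.6  77.8  22. ]
c-27 [640.4  25.5  22. ]
c-82 [641.8 -27.5  22. ]
rackTL [434.  -11.4  22. ]
rackTR [495.9  -8.5  22. ]
```

View pics/w1c.png

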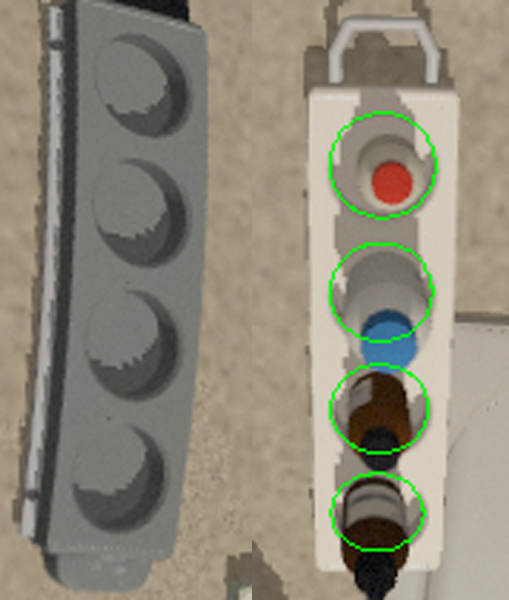

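```bash
python3 - <<'E'
from wr import *
s=ctrl.state()
Y=np.array([82.5,27.5,-27.5,-82.5]);P=np.array([world(s,uv,22)[:2] for uv in((410.6,26.9),(409.7,67.5),(406.8,109.2),(403,151))])
px=np.polyfit(Y,P[:,0],1);py=np.polyfit(Y,P[:,1],1);print(P,px,py,"yaw",np.arctan2(-px[0],py[0]))
print(np.c_[np.polyval(px,Y),np.polyval(py,Y)].round(1))
E
python3 go.py 469.5 -42 130 0.054
```

```text
[[640.3 133.2]
 [641.2  78.3]
 [641.8  24.1]
 [643.7 -29.9]] [-1.96363636e-02  6.41750000e+02] [ 0.98818182 51.425     ] yaw 0.01986859029149906
[[640.1 132.9]
 [641.2  78.6]
 [642.3  24.3]
 [643.4 -30.1]]
2.7 [461.  -64.9 229.7] f [-0.2  0.7  0.2] w 1.001 g 0.0
[-0.0, -0.001, 0.006, 22.3, 9.9, 99.7]
```

```bash
python3 -m crank '[[[0,0,0.006,22.3,9.9,50,-1],[0,0,0.006,22.3,9.9,100,-1],[0,0,0.006,22.3,9.9,120,-1],[0,0,0.006,22.3,9.9,120,-1],[0,0,0.006,22.3,9.9,120,-1]]]' >/dev/null; python3 go.py 469.5 -42 27 0.054
python3 - <<'E'
from wr import *
import cv2
s=ctrl.state();im=viewer.snapshot("wrist");cv2.imwrite("pics/w2.png",im[:,:,::-1])
print(pix(s,[469.8,-42,61]),pix(s,[467,-41,22]))
E
```

```text
3.2 [470.3 -42.4 110.5] f [ 1.  -0.3  0.8] w 1.002 g 0.0
[0.001, 0.0, 0.001, 0.4, -0.9, 83.5]
[258.96738637 214.1895032 ] [255.4794763  195.51527933]
```

View pics/w2.png

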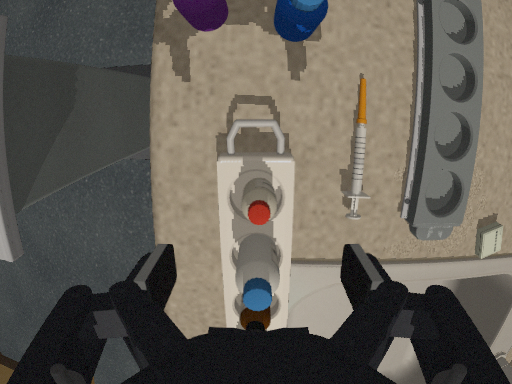

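```bash
python3 - <<'E'
from wr import *
s=ctrl.state()
print([world(s,uv,22) for uv in((457,22),(459,77),(450,134),(441,193))])
E
python3 -m crank '[[[0,0,0,1,-0.5,40,-1],[0,0,0,1,-0.5,70,-1],[0,0,0,1,-0.5,83,-1],[0,0,0,1,-0.5,83,-1],[0,0,0,1,-0.5,83,1],[0,0,0,1,-0.5,83,1],[0,0,0,1,-0.5,83,1],[0,0,0,1,-0.5,83,1]]]' 40 ; python3 -m crank '[[[0,0,0,0,0,0,1],[0,0,0,0,0,0,1],[0,0,0,0,0,0,1],[0,0,0,0,0,0,1]]]'
```

```text
[array([639.6, 131.1,  22. ]), array([643.3,  78.8,  22. ]), array([638.9,  25.4,  22. ]), array([640.3, -30.1,  22. ])]
t: 4.05
tool_pos: [470.1, -42.4, 27.5]
orientation: [0.688, 0.726, 0.0, 0.001]
force: [-0.4, 0.8, 1.4]
width: 0.328
grasp_force: 0.4
t: 4.45
tool_pos: [470.1, -42.5, 27.6]
orientation: [0.688, 0.726, 0.0, 0.001]
force: [-0.0, 0.3, 6.9]
width: 0.298
grasp_force: 38.9
```

```bash
python3 -m crank '[[[0,0,0,0,0,-40,1],[0,0,0,0,0,-80,1],[0,0,0,0,0,-102,1],[0,0,0,0,0,-102,1],[0,0,0,0,0,-102,1]]]' ; python3 go.py 642 -30 130 0.02
```

```text
t: 4.95
tool_pos: [469.4, -42.3, 128.6]
orientation: [0.688, 0.726, 0.0, 0.0]
force: [0.2, 0.1, -1.2]
width: 0.3
grasp_force: 39.8
4.95 [469.4 -42.3 128.6] f [ 0.2  0.1 -1.2] w 0.3 g 39.8
[0.001, 0.0, 0.033, 3.1, 173.0, -1.3]
```

```bash
python3 -m crank '[[[0,0,0.033,-37,40,-1,1],[0,0,0.033,-37,80,-1,1],[0,0,0.033,-37,120,-1,1],[0,0,0.033,-37,150,-1,1],[0,0,0.033,-37,173,-1,1],[0,0,0.033,-37,173,-1,1],[0,0,0.033,-37,173,-1,1]]]' >/dev/null; python3 go.py 642 -30 130 0.02
python3 - <<'E'
from wr import *
import cv2
s=ctrl.state();im=viewer.snapshot("wrist")[:,:,::-1];cv2.imwrite("pics/w3.png",im)
print(pix(s,[642,-30,22]),pix(s,[642,24.5,22]))
cv2.imwrite("pics/w3c.png",cv2.resize(im[20:320,150:400],(500,600),interpolation=cv2.INTER_CUBIC))
E
```

```text
5.65 [643.1 -69.8 127.2] f [ 0.8 -0.2 -0.1] w 0.302 g 39.8
[-0.004, -0.001, 0.0, 39.8, -0.3, -2.8]
[259.72862906 145.78722964] [261.19033801  80.40642829]
```

View pics/w3c.png

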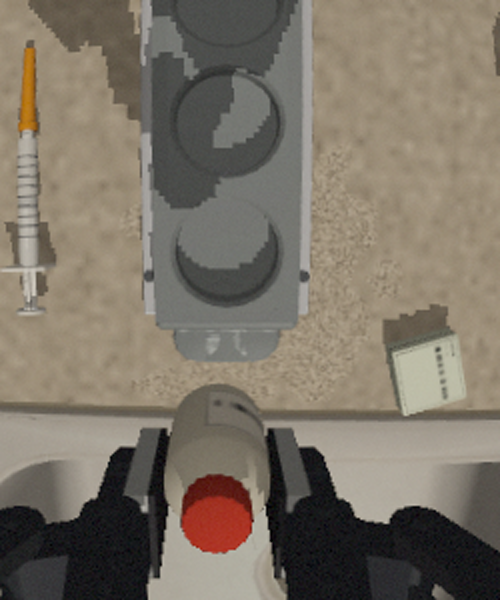

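```bash
python3 - <<'E'
from wr import *
s=ctrl.state()
print([world(s,uv,22) for uv in((264.5,146.5),(264,80.5),(263.5,24))], [world(s,(258.5,277),150)])
E
python3 go.py 645 -30 30 0.02
```

```text
[array([645.8, -30.7,  22. ]), array([644.1,  24.5,  22. ]), array([642.7,  73.1,  22. ])] [array([642.2, -73.8, 150. ])]
5.7 [642.8 -69.9 127.8] f [-0.8  0.6 -0.4] w 0.305 g 39.8
[-0.004, -0.001, 0.0, 39.8, 3.3, 97.8]
```

```bash
python3 -m crank '[[[-0.004,0,0,39.5,3.7,0,1],[-0.004,0,0,39.5,3.7,20,1],[-0.004,0,0,39.5,3.7,50,1],[-0.004,0,0,39.5,3.7,75,1],[-0.004,0,0,39.5,3.7,90,1],[-0.004,0,0,39.5,3.7,98,1],[-0.004,0,0,39.5,3.7,98,1],[-0.004,0,0,39.5,3.7,98,1]]]'; python3 go.py 645.5 -30 28 0.02
```

```text
t: 6.5
tool_pos: [647.8, -30.8, 32.7]
orientation: [0.7, 0.714, 0.002, 0.002]
force: [-1.2, 0.1, -0.3]
width: 0.298
grasp_force: 39.8
6.5 [647.8 -30.8  32.7] f [-1.2  0.1 -0.3] w 0.298 g 39.8
[0.006, 0.0, -0.0, 0.8, -2.3, 4.7]
```

```bash
python3 -m crank '[[[0.004,0,0,0.5,-2,2,1],[0.004,0,0,0.5,-2,4,1],[0.004,0,0,0.5,-2,4,1],[0.004,0,0,0.5,-2,4,1]]]'; python3 go.py 645.5 -30 28 0.02
```

```text
t: 6.9
tool_pos: [645.3, -30.1, 27.9]
orientation: [0.7, 0.714, 0.0, 0.0]
force: [-0.5, 0.2, -0.2]
width: 0.305
grasp_force: 39.8
6.9 [645.3 -30.1  27.9] f [-0.5  0.2 -0.2] w 0.305 g 39.8
[0.0, -0.0, 0.0, 0.1, 0.2, -0.1]
```

```bash
python3 -m crank '[[[0,0,0,0,0,0.5,1],[0,0,0,0,0,0.5,0],[0,0,0,0,0,0.5,0],[0,0,0,0,0,0.5,-0.5],[0,0,0,0,0,-20,-1],[0,0,0,0,0,-60,-1],[0,0,0,0,0,-102,-1],[0,0,0,-40,0,-102,-1]]]'; python3 go.py 471 -96 130 0.054
python3 - <<'E'
from wr import *
import cv2
s=ctrl.state();im=viewer.snapshot("wrist")[:,:,::-1];cv2.imwrite("pics/w4.png",im)
print(pix(s,[645.5,-30,61]))
cv2.imwrite("pics/w4c.png",cv2.resize(im[20:320,150:400],(400,480),interpolation=cv2.INTER_CUBIC))
E
```

```text
t: 7.7
tool_pos: [649.5, -66.9, 136.7]
orientation: [0.698, 0.716, 0.004, 0.004]
force: [1.0, -1.3, 0.9]
width: 0.997
grasp_force: 0.0
7.7 [649.5 -66.9 136.7] f [ 1.  -1.3  0.9] w 0.997 g 0.0
[0.012, 0.001, -0.029, -24.6, -179.3, 4.6]
[254.36126484 154.94591481]
```

View pics/w4c.png

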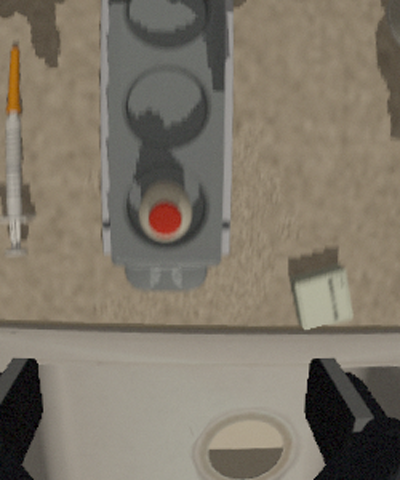

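White vial stands upright in the far well (cap at crop (165,217)). Next is the squeeze bottle.

```bash
python3 -m crank '[[[0,0,-0.029,-25,-40,-10,-1],[0,0,-0.029,-25,-80,-10,-1],[0,0,-0.029,-25,-120,-10,-1],[0,0,-0.029,-25,-160,-10,-1],[0,0,-0.029,-25,-175,-10,-1],[0,0,-0.029,-25,-175,-10,-1],[0,0,-0.029,-25,-175,-10,-1]]]'>/dev/null; python3 go.py 471.5 -95.5 36 0.054
python3 - <<'E'
from wr import *
import cv2
s=ctrl.state();im=viewer.snapshot("wrist")[:,:,::-1].copy();cv2.imwrite("pics/w5.png",im)
h=cv2.cvtColor(im,cv2.COLOR_BGR2HSV);m=cv2.inRange(h,(95,80,80),(115,255,255))
n,_,st,ce=cv2.connectedComponentsWithStats(m)
for i in range(1,n):
    if st[i,4]>60: print(ce[i].round(1),st[i].tolist(),world(s,ce[i],84))
print(pix(s,[471.5,-95.5,84]))
E
```

```text
8.45 [472.3 -98.9 139.9] f [0.7 0.5 0.2] w 1.005 g 0.0
[0.001, 0.0, -0.006, 3.4, -0.8, 103.9]
[258.4 208.5] [245, 192, 28, 32, 657] [471.3 -96.7  84. ]
[258.74074674 206.95025012]
```

```bash
python3 -m crank '[[[0,0,-0.006,3,-0.9,0,-1],[0,0,-0.006,3,-0.9,40,-1],[0,0,-0.006,3,-0.9,80,-1],[0,0,-0.006,3,-0.9,104,-1],[0,0,-0.006,3,-0.9,104,-1],[0,0,-0.006,3,-0.9,104,1],[0,0,-0.006,3,-0.9,104,1],[0,0,-0.006,3,-0.9,104,1]]]' 40 ; python3 -m crank '[[[0,0,0,0,0,0,1],[0,0,0,0,0,0,1],[0,0,0,0,0,0,1],[0,0,0,0,0,0,1]]]'; python3 -m crank '[[[0,0,0,0,0,-40,1],[0,0,0,0,0,-80,1],[0,0,0,0,0,-102,1],[0,0,0,0,0,-102,1],[0,0,0,0,0,-102,1]]]' ; python3 go.py 644.5 -15 138 0.026
```

```text
t: 9.3
tool_pos: [471.6, -95.9, 37.0]
orientation: [0.687, 0.726, 0.001, 0.001]
force: [-0.1, 0.0, 0.3]
width: 0.517
grasp_force: 0.0
t: 9.7
tool_pos: [471.4, -95.9, 37.0]
orientation: [0.687, 0.726, 0.001, 0.001]
force: [-0.8, 0.0, 7.3]
width: 0.399
grasp_force: 39.3
t: 10.2
tool_pos: [470.3, -95.6, 137.8]
orientation: [0.687, 0.726, 0.0, 0.0]
force: [-1.1, 0.5, -0.9]
width: 0.399
grasp_force: 40.2
10.2 [470.3 -95.6 137.8] f [-1.1  0.5 -0.9] w 0.399 g 40.2
[0.001, 0.0, 0.029, 70.9, 178.3, -0.1]
```

```bash
python3 -m crank '[[[0,0,0.029,18,45,0,1],[0,0,0.029,36,90,0,1],[0,0,0.029,54,135,0,1],[0,0,0.029,71,160,0,1],[0,0,0.029,71,178,0,1],[0,0,0.029,71,178,0,1],[0,0,0.029,71,178,0,1],[0,0,0.029,71,178,0,1]]]'>/dev/null; python3 go.py 644.2 24.5 38 0.026
python3 - <<'E'
from wr import *
import cv2
s=ctrl.state();im=viewer.snapshot("wrist")[:,:,::-1].copy();cv2.imwrite("pics/w6.png",im)
for c in([644.2,24.5,22],[643,79,22],[641.5,133,22]):
    cv2.polylines(im,[np.round([pix(s,np.array(c)+22*np.array([np.cos(a),np.sin(a),0])) *16 for a in np.linspace(0,6.28,40)]).astype(np.int32)],True,(0,255,0),1,shift=4)
cv2.imwrite("pics/w6c.png",cv2.resize(im[0:320,150:400],(469,600),interpolation=cv2.INTER_CUBIC))
E
```

```text
11.0 [642.9 -15.3 136.7] f [-0.2 -0.4  0.1] w 0.396 g 40.3
[-0.002, -0.0, -0.001, 39.8, 2.5, 98.7]
```

View pics/w6c.png

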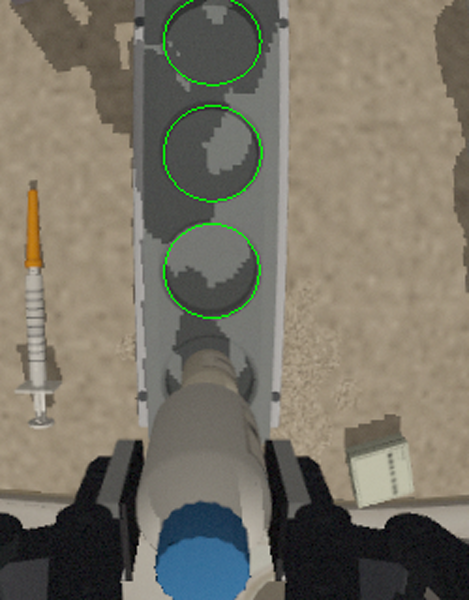

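Predicted well rims coincide with the image, and the bottle is held upright. Placing it now.

```bash
python3 -m crank '[[[0,0,0,40,1.5,0,1],[0,0,0,40,1.5,20,1],[0,0,0,40,1.5,50,1],[0,0,0,40,1.5,75,1],[0,0,0,40,1.5,82,1],[0,0,0,40,1.5,82,1],[0,0,0,40,1.5,82,1],[0,0,0,40,1.5,82,1]]]'; python3 go.py 644.2 24.5 37.3 0.026
```

```text
t: 11.85
tool_pos: [645.7, 24.9, 57.5]
orientation: [0.698, 0.716, 0.001, 0.001]
force: [0.0, 0.0, -0.5]
width: 0.399
grasp_force: 40.3
11.85 [645.7  24.9  57.5] f [ 0.   0.  -0.5] w 0.399 g 40.3
[0.003, 0.0, -0.0, -0.3, -1.6, 20.2]
```

```bash
python3 -m crank '[[[0,0,0,-0.3,-1,5,1],[0,0,0,-0.3,-1,12,1],[0,0,0,-0.3,-1,18,1],[0,0,0,-0.3,-1,19,1],[0,0,0,-0.3,-1,19,1],[0,0,0,-0.3,-1,19,1]]]'; python3 go.py 644.2 24.5 37.3 0.026
```

```text
t: 12.45
tool_pos: [644.0, 24.8, 36.7]
orientation: [0.698, 0.716, 0.0, 0.0]
force: [0.5, 0.3, 2.5]
width: 0.399
grasp_force: 40.7
12.45 [644.   24.8  36.7] f [0.5 0.3 2.5] w 0.399 g 40.7
[0.001, -0.0, 0.0, -0.3, 0.2, -0.6]
```

```bash
python3 -m crank '[[[0,0,0,0,0,0,0],[0,0,0,0,0,0,-0.5],[0,0,0,0,0,0,-1],[0,0,0,0,0,0,-1],[0,0,0,0,0,-25,-1],[0,0,0,0,0,-65,-1],[0,0,0,0,0,-102,-1],[0,0,0,0,0,-102,-1]]]'; python3 -m crank '[[[0,0,0,0,0,0,-1],[0,0,0,0,0,0,-1]]]' >/dev/null; python3 go.py 471 -148 135 0.054
python3 - <<'E'
from wr import *
import cv2
s=ctrl.state();im=viewer.snapshot("wrist")[:,:,::-1].copy();cv2.imwrite("pics/w7.png",im)
h=cv2.cvtColor(im,cv2.COLOR_BGR2HSV);m=cv2.inRange(h,(95,80,80),(115,255,255))
n,_,st,ce=cv2.connectedComponentsWithStats(m)
for i in range(1,n):
    if st[i,4]>60: print(ce[i].round(1),st[i].tolist(),world(s,ce[i],82))
E
```

```text
t: 13.25
tool_pos: [646.9, 24.6, 144.9]
orientation: [0.698, 0.716, 0.004, 0.004]
force: [0.9, -0.7, 0.3]
width: 0.999
grasp_force: 0.0
13.45 [643.   24.8 137.4] f [-0.5 -0.3 -0.4] w 0.999 g 0.0
[-0.002, -0.0, -0.028, -168.3, -176.4, 2.7]
[ 88.4 105.2] [58, 83, 67, 40, 1652] [515.7 102.3  82. ]
[ 10.3 107.5] [1, 95, 23, 24, 363] [428.1 109.1  82. ]
[448.7 211.4] [421, 178, 56, 67, 2708] [798.6  27.3  82. ]
[259.5 214.8] [246, 200, 28, 29, 629] [642.8  22.5  82. ]
```

```bash
python3 -m crank '[[[0,0,-0.028,-34,-36,0,-1],[0,0,-0.028,-68,-72,0,-1],[0,0,-0.028,-102,-108,0,-1],[0,0,-0.028,-136,-144,0,-1],[0,0,-0.028,-160,-170,0,-1],[0,0,-0.028,-168,-176,0,-1],[0,0,-0.028,-168,-176,0,-1],[0,0,-0.028,-168,-176,0,-1]]]'>/dev/null; python3 -m crank '[[[0,0,0,0,0,0,-1]]]' >/dev/null; python3 go.py 471 -148 29 0.054
python3 - <<'E'
from wr import *
import cv2
s=ctrl.state();im=viewer.snapshot("wrist")[:,:,::-1].copy();cv2.imwrite("pics/w8.png",im)
print(pix(s,[471,-148,65]),pix(s,[474,-194.4,91]))
cv2.imwrite("pics/w8c.png",cv2.resize(im[130:330,180:340],(480,600),interpolation=cv2.INTER_CUBIC))
E
```

```text
14.4 [ 473.1 -146.8  138.3] f [0.5 0.  0.5] w 1.0 g 0.0
[-0.0, -0.0, 0.001, -1.1, -2.1, 109.3]
[256.8523115  204.84658304] [257.29591737 275.0054786 ]
```

View pics/w8c.png

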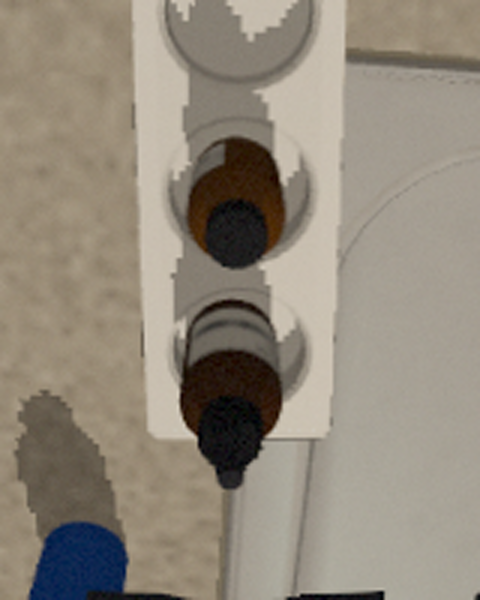

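```bash
python3 - <<'E'
from wr import *
s=ctrl.state();print(world(s,(258.7,207.3),65),world(s,(257,287),91))
E
python3 go.py 472.3 -150 29 0.054
```

```text
[ 472.4 -149.9   65. ] [ 474.3 -205.5   91. ]
14.45 [ 473.  -146.8  138.3] f [ 0.1 -0.5  0.7] w 0.994 g 0.0
[-0.0, -0.0, 0.002, -3.2, -0.8, 109.3]
```

```bash
python3 -m crank '[[[0,0,0,-3.2,-0.8,20,-1],[0,0,0,-3.2,-0.8,60,-1],[0,0,0,-3.2,-0.8,95,-1],[0,0,0,-3.2,-0.8,109,-1],[0,0,0,-3.2,-0.8,109,-1],[0,0,0,-3.2,-0.8,109,1],[0,0,0,-3.2,-0.8,109,1],[0,0,0,-3.2,-0.8,109,1]]]' 40 ; python3 -m crank '[[[0,0,0,0,0,0,1],[0,0,0,0,0,0,1],[0,0,0,0,0,0,1],[0,0,0,0,0,0,1],[0,0,0,0,0,0,1]]]'; python3 -m crank '[[[0,0,0,0,0,-40,1],[0,0,0,0,0,-80,1],[0,0,0,0,0,-115,1],[0,0,0,0,0,-115,1],[0,0,0,0,0,-115,1]]]' ; python3 go.py 643 79 145 0.026
```

```text
t: 15.25
tool_pos: [472.4, -151.2, 30.7]
orientation: [0.688, 0.726, 0.0, 0.001]
force: [0.7, -0.6, 0.3]
width: 0.509
grasp_force: 0.0
t: 15.75
tool_pos: [472.2, -151.2, 30.6]
orientation: [0.688, 0.726, 0.0, 0.001]
force: [0.6, 1.5, 6.2]
width: 0.316
grasp_force: 39.1
t: 16.25
tool_pos: [471.6, -151.1, 145.1]
orientation: [0.688, 0.726, 0.0, 0.001]
force: [-0.4, 0.3, -1.0]
width: 0.317
grasp_force: 39.8
16.25 [ 471.6 -151.1  145.1] f [-0.4  0.3 -1. ] w 0.317 g 39.8
[0.001, 0.001, 0.028, 220.5, 183.5, 0.2]
```

```bash
python3 -m crank '[[[0,0,0.028,37,30,0,1],[0,0,0.028,74,61,0,1],[0,0,0.028,111,92,0,1],[0,0,0.028,148,123,0,1],[0,0,0.028,185,154,0,1],[0,0,0.028,210,175,0,1],[0,0,0.028,219.5,183.5,0,1],[0,0,0.028,219.5,183.5,0,1]]]'>/dev/null; python3 -m crank '[[[0,0,0,0,0,0,1],[0,0,0,0,0,0,1],[0,0,0,0,0,0,1]]]' >/dev/null; python3 go.py 643 78 50 0.026
```

```text
17.35 [642.5  77.  144.6] f [ 0.7  0.4 -0.6] w 0.315 g 39.8
[-0.0, 0.0, -0.001, 1.0, 0.6, 94.6]
```

```bash
python3 -m crank '[[[0,0,0,1,0.6,30,1],[0,0,0,1,0.6,60,1],[0,0,0,1,0.6,90,1],[0,0,0,1,0.6,95,1],[0,0,0,1,0.6,95,1],[0,0,0,1,0.6,95,1],[0,0,0,1,0.6,95,1]]]'; python3 go.py 643 78 31 0.026
```

```text
t: 18.05
tool_pos: [644.7, 79.0, 51.7]
orientation: [0.698, 0.716, 0.001, 0.001]
force: [0.3, -0.2, -1.4]
width: 0.314
grasp_force: 39.8
18.05 [644.7  79.   51.7] f [ 0.3 -0.2 -1.4] w 0.314 g 39.8
[0.004, -0.0, -0.0, -1.0, -1.8, 20.7]
```

```bash
python3 -m crank '[[[0,0,0,-1,-1,8,1],[0,0,0,-1,-1,14,1],[0,0,0,-1,-1,19,1],[0,0,0,-1,-1,19,1],[0,0,0,-1,-1,19,1],[0,0,0,-1,-1,19,1]]]'; python3 go.py 643 78 31 0.026
```

```text
t: 18.65
tool_pos: [642.4, 78.1, 30.3]
orientation: [0.698, 0.716, -0.0, -0.0]
force: [-0.0, -1.0, -1.1]
width: 0.312
grasp_force: 40.1
18.65 [642.4  78.1  30.3] f [-0.  -1.  -1.1] w 0.312 g 40.1
[-0.001, -0.0, 0.0, -0.1, 0.6, -0.7]
```

```bash
python3 -m crank '[[[0,0,0,0,0,0,0],[0,0,0,0,0,0,-0.5],[0,0,0,0,0,0,-1],[0,0,0,0,0,0,-1],[0,0,0,0,0,-30,-1],[0,0,0,0,0,-70,-1],[0,0,0,0,0,-115,-1],[0,0,0,0,0,-115,-1]]]'; python3 -m crank '[[[0,0,0,0,0,0,-1],[0,0,0,0,0,0,-1]]]' >/dev/null; python3 go.py 474.5 -205 145 0.054
python3 - <<'E'
from wr import *
import cv2
s=ctrl.state();im=viewer.snapshot("wrist")[:,:,::-1].copy();cv2.imwrite("pics/w9.png",im)
for c,r in(([643,79,22],22),([641.5,133,22],22),([643,79,65],8.5)):
    cv2.polylines(im,[np.round([pix(s,np.array(c)+r*np.array([np.cos(a),np.sin(a),0])) *16 for a in np.linspace(0,6.28,40)]).astype(np.int32)],True,(0,255,0),1,shift=4)
cv2.imwrite("pics/w9c.png",cv2.resize(im[60:360,150:400],(500,600),interpolation=cv2.INTER_CUBIC))
E
```

```text
t: 19.45
tool_pos: [646.2, 78.2, 153.2]
orientation: [0.698, 0.716, 0.005, 0.005]
force: [1.2, -0.0, 0.5]
width: 1.002
grasp_force: 0.0
19.65 [641.8  78.1 144.5] f [ 0.3  0.7 -0.3] w 0.994 g 0.0
[-0.002, -0.0, -0.028, -278.7, -174.6, -0.2]
```

View pics/w9c.png

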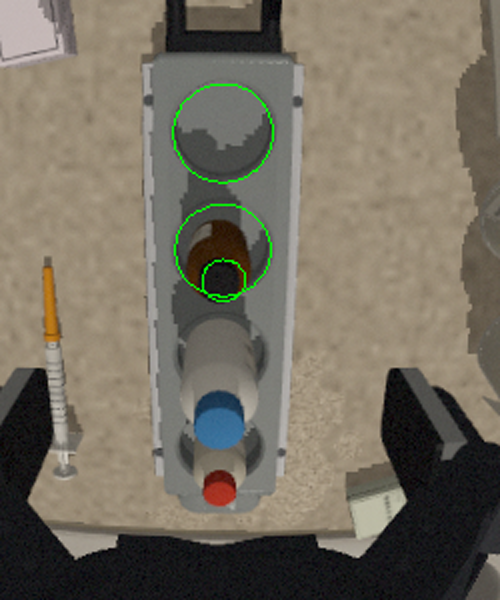

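Three bottles stand upright in their wells in the right order, and the predicted rim of the last well fits. Now the dropper bottle.

```bash
python3 -m crank '[[[0,0,-0.028,-40,-25,0,-1],[0,0,-0.028,-80,-50,0,-1],[0,0,-0.028,-120,-75,0,-1],[0,0,-0.028,-160,-100,0,-1],[0,0,-0.028,-200,-125,0,-1],[0,0,-0.028,-240,-150,0,-1],[0,0,-0.028,-270,-169,0,-1],[0,0,-0.028,-278.5,-174.5,0,-1]]]'>/dev/null; python3 -m crank '[[[0,0,0,0,0,0,-1],[0,0,0,0,0,0,-1],[0,0,0,0,0,0,-1]]]' >/dev/null; python3 go.py 474.5 -205.3 33 0.054
python3 - <<'E'
from wr import *
import cv2
s=ctrl.state();im=viewer.snapshot("wrist")[:,:,::-1].copy();cv2.imwrite("pics/w10.png",im)
for c,r in(([474.5,-205.3,61],15.5),([474.5,-205.3,91],3)):
    cv2.polylines(im,[np.round([pix(s,np.array(c)+r*np.array([np.cos(a),np.sin(a),0])) *16 for a in np.linspace(0,6.28,40)]).astype(np.int32)],True,(0,255,0),1,shift=4)
cv2.imwrite("pics/w10c.png",cv2.resize(im[130:330,180:340],(480,600),interpolation=cv2.INTER_CUBIC))
E
```

```text
20.8 [ 476.  -203.5  145.3] f [-0.5  0.8 -0.7] w 1.002 g 0.0
[-0.0, -0.001, 0.002, -1.8, -1.5, 112.3]
```

View pics/w10c.png

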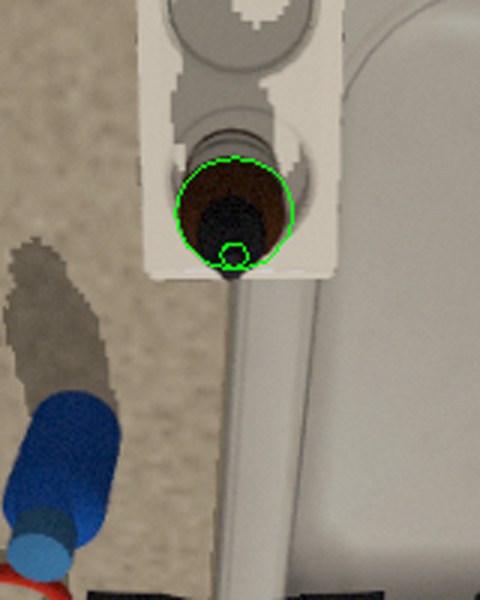

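```bash
python3 -m crank '[[[0,0,0,-4.3,-2,20,-1],[0,0,0,-4.3,-2,60,-1],[0,0,0,-4.3,-2,100,-1],[0,0,0,-4.3,-2,113,-1],[0,0,0,-4.3,-2,113,-1],[0,0,0,-4.3,-2,113,1],[0,0,0,-4.3,-2,113,1],[0,0,0,-4.3,-2,113,1]]]' 40 ; python3 -m crank '[[[0,0,0,0,0,0,1],[0,0,0,0,0,0,1],[0,0,0,0,0,0,1],[0,0,0,0,0,0,1],[0,0,0,0,0,0,1]]]'; python3 -m crank '[[[0,0,0,0,0,-40,1],[0,0,0,0,0,-80,1],[0,0,0,0,0,-115,1],[0,0,0,0,0,-115,1],[0,0,0,0,0,-115,1]]]' ; python3 go.py 641.5 133 147 0.026
```

```text
t: 21.65
tool_pos: [474.4, -209.5, 33.9]
orientation: [0.688, 0.726, 0.0, 0.001]
force: [-0.1, 0.4, 0.3]
width: 0.512
grasp_force: 0.0
t: 22.15
tool_pos: [474.2, -209.6, 33.7]
orientation: [0.688, 0.726, 0.0, 0.001]
force: [-0.0, 1.1, 6.8]
width: 0.356
grasp_force: 39.2
t: 22.65
tool_pos: [473.6, -209.3, 148.1]
orientation: [0.688, 0.726, 0.0, 0.001]
force: [-1.3, -0.2, -1.1]
width: 0.349
grasp_force: 40.0
22.65 [ 473.6 -209.3  148.1] f [-1.3 -0.2 -1.1] w 0.349 g 40.0
[0.001, 0.001, 0.028, 332.8, 186.1, 1.1]
```

```bash
python3 -m crank '[[[0,0,0.028,42,23,0,1],[0,0,0.028,84,47,0,1],[0,0,0.028,126,70,0,1],[0,0,0.028,168,94,0,1],[0,0,0.028,210,117,0,1],[0,0,0.028,252,141,0,1],[0,0,0.028,294,164,0,1],[0,0,0.028,325,182,0,1]]]'>/dev/null; python3 -m crank '[[[0,0,0,3,2,0,1],[0,0,0,3,2,0,1],[0,0,0,3,2,0,1],[0,0,0,3,2,0,1]]]' >/dev/null; python3 go.py 641.7 132 54 0.026
```

```text
23.85 [639.2 126.6 147.2] f [-0.1 -0.4 -0.8] w 0.352 g 40.0
[-0.001, 0.0, -0.002, 5.3, 2.8, 93.2]
```

```bash
python3 -m crank '[[[0,0,0,5.3,2.5,0,1],[0,0,0,5.3,2.5,30,1],[0,0,0,5.3,2.5,60,1],[0,0,0,5.3,2.5,85,1],[0,0,0,5.3,2.5,93,1],[0,0,0,5.3,2.5,93,1],[0,0,0,5.3,2.5,93,1],[0,0,0,5.3,2.5,93,1]]]'; python3 go.py 641.7 132 33.7 0.026
python3 - <<'E'
from wr import *
import cv2
s=ctrl.state();im=viewer.snapshot("wrist")[:,:,::-1].copy();cv2.imwrite("pics/w11.png",im)
im2=viewer.snapshot("side")[:,:,::-1]
cv2.imwrite("pics/w11c.png",np.hstack([cv2.resize(im[90:350,180:340],(369,600),interpolation=cv2.INTER_CUBIC),cv2.resize(im2[110:280,140:260],(424,600),interpolation=cv2.INTER_CUBIC)]))
E
```

```text
t: 24.65
tool_pos: [643.2, 133.6, 56.5]
orientation: [0.698, 0.716, 0.001, 0.001]
force: [-0.3, 0.6, -0.1]
width: 0.351
grasp_force: 40.0
24.65 [643.2 133.6  56.5] f [-0.3  0.6 -0.1] w 0.351 g 40.0
[0.003, -0.0, -0.0, -1.5, -1.6, 22.8]
```

View pics/w11c.png

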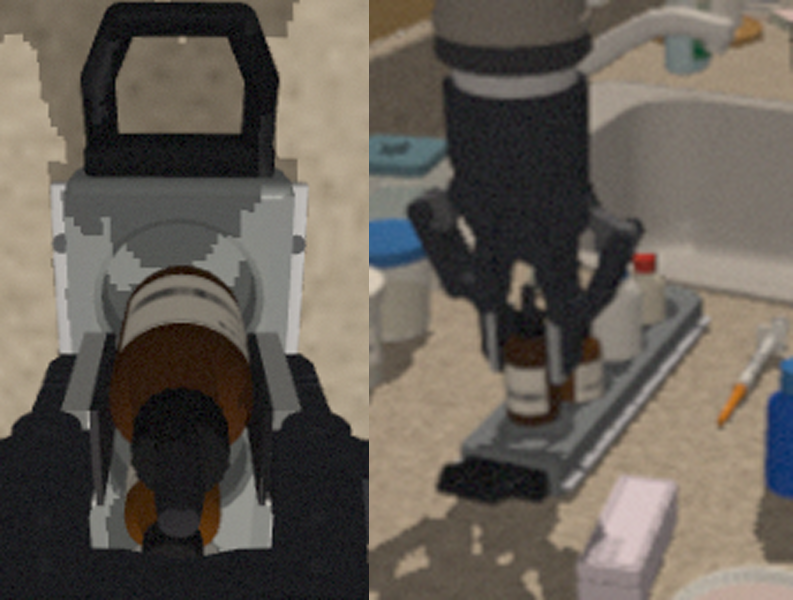

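The dropper is centred over the last well, with the amber vial behind it. I'll lower it the remaining distance.

```bash
python3 -m crank '[[[0,0,0,-1.3,-0.8,8,1],[0,0,0,-1.3,-0.8,16,1],[0,0,0,-1.3,-0.8,20,1],[0,0,0,-1.3,-0.8,21,1],[0,0,0,-1.3,-0.8,21,1],[0,0,0,-1.3,-0.8,21,1],[0,0,0,-1.3,-0.8,21,1]]]'; python3 go.py 641.7 132 33.7 0.026
```

```text
t: 25.45
tool_pos: [640.7, 132.1, 33.7]
orientation: [0.698, 0.716, -0.001, -0.0]
force: [-4.1, -1.0, 4.9]
width: 0.351
grasp_force: 40.3
25.45 [640.7 132.1  33.7] f [-4.1 -1.   4.9] w 0.351 g 40.3
[-0.001, 0.0, 0.0, -0.2, 1.0, 0.0]
```

```bash
python3 -m crank '[[[0,0,0,0,0,0,0],[0,0,0,0,0,0,-0.5],[0,0,0,0,0,0,-1],[0,0,0,0,0,0,-1],[0,0,0,0,0,-30,-1],[0,0,0,0,0,-70,-1],[0,0,0,0,0,-115,-1],[0,0,0,0,0,-130,-1]]]'; python3 -m crank '[[[0,0,0,-40,-100,0,-1],[0,0,0,-40,-150,0,-1],[0,0,0,-40,-150,0,-1],[0,0,0,-40,-150,0,-1],[0,0,0,-40,-150,0,-1]]]'
python3 - <<'E'
from wr import *
import cv2
a=viewer.snapshot("scene")[:,:,::-1];b=viewer.snapshot("side")[:,:,::-1]
cv2.imwrite("pics/fin.png",np.hstack([cv2.resize(a[100:300,120:330],(400,381),interpolation=cv2.INTER_CUBIC),cv2.resize(b[120:320,140:350],(400,381),interpolation=cv2.INTER_CUBIC)]))
E
```

```text
t: 26.25
tool_pos: [643.5, 132.4, 169.2]
orientation: [0.698, 0.716, 0.003, 0.003]
force: [-0.0, 0.3, -0.7]
width: 0.997
grasp_force: 0.0
t: 26.75
tool_pos: [491.8, 88.1, 164.3]
orientation: [0.698, 0.716, 0.0, 0.0]
force: [0.9, 0.7, 1.0]
width: 1.0
grasp_force: 0.0
```

View pics/fin.png

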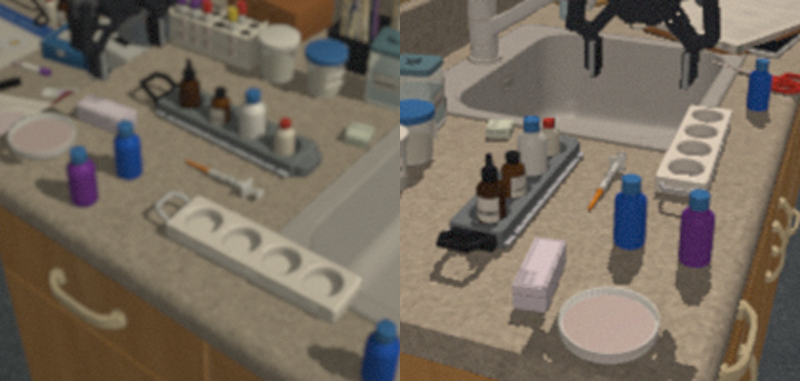

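All four stand upright in the carrier: dropper beside the handle, then amber, squeeze and white vial at the nose. The bystanders have not moved.

```bash
python3 -c "
from rig import ctrl
print(ctrl.job_done())"
```

```text
the job is handed in; nothing more can be done
None
```

The job is handed in at about 27 s: all four bottles stand upright in the carrier in reverse order (white vial farthest from the handle, then squeeze bottle, amber vial, and the dropper bottle beside the handle), and the bystanders and look-alikes were left where they were.

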